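Roll the trolley wheel into the cam clamp

TASK

Lift the trolley wheel out of its rack, stand it on its rim on the open end of the aluminium runway and let go. Then roll it upright along the runway (roll it, do not carry or drag it) until it is in the clamp bay against the end stop, and turn the cam lever just far enough to take up the gap and nip the wheel firmly against the sprung pad, without driving the pad to the end of its travel. Never let the wheel tip over and do not knock over the cups, tins and spray bottle.

Things in the scene. Friction and masses are not known exactly. Their poses are not given: they have to be found in the camera images.
- wheel: grey nylon trolley wheel: disc 90 mm in diameter, 36 mm thick, 0.35 kg, with a fixed steel axle 20 mm in diameter that turns with it and sticks out 28 mm from each face. Origin at its centre; x along the axle, y and z are spokes. It starts upright in the rack, centre 58 mm up. On the runway its centre is 49 mm above the table; friction about 0.6, it stands alone and rolls at a light push
- rack: fixed wheel rack, 110 x 86 mm, 61 mm high, origin under its centre, x along the axle: two grey blocks whose notches hold the axle ends, the disc between them with 4 mm to spare at each face. The axle cannot be gripped there; the disc can be pinched over its thickness above the blocks
- clamp: fixed aluminium runway, 4 mm thick, 100 mm wide, with a low cam clamp at one end. Origin on the table under the centre of the clamp bay. The wheel rolls towards +y, axle along x. Plate from y = -340 to +65 mm, open and flat up to y = -210 mm. All of the clamp but the lever is below 33 mm, lower than the axle on the runway
- funnel (a point): where the straight part of the two steel kerbs begins, 145 mm before the bay, between them. From 210 mm before the bay they narrow from 72 to 46 mm, then run straight to 40 mm before it, where tapered lead-ins of jaw and pad take over; tops 16 mm above the table
- end_stop (a point): middle of the near face of the steel end stop, 47 mm beyond the bay centre, its top 30 mm above the table: a wheel that touches it has its centre 2 mm beyond the bay centre
- bay (a point): centre of the clamp bay on the runway's upper face, 4 mm above the table: the wheel's centre ends 45 mm above it, within 12 mm along the runway
- runway_start (a point): point on the runway's upper face in the middle of the open end, 270 mm before the bay: stand the wheel here, axle across the runway (within 45 mm along it and 25 mm across it)
- lever_arm (a joint): cam lever angle, rad: 0 open (starts at 0 to 0.2), 1.8 at most; grows clockwise seen from above. Each rad moves the jaw 10 mm towards the pad. With the wheel in the bay the 12 mm gap is taken up at about 1.2 rad; each further 0.1 rad presses the pad in 1 mm. Stays where it is left; about 2 N at the knob
- lever_pivot (a point): vertical axis of the cam lever, 30 mm above the table
- lever_knob (a point): point on the axis of the black upright round knob (20 mm diameter) at the end of the lever, 75 mm from the pivot, 70 mm above the table; the knob reaches from 38 to 88 mm. With the lever at 0 it lies at x = +53, y = +72 mm in the clamp's frame. Can be pinched from above and led round, or pushed
- pad (a joint): black sprung pad in the bay, its face at x = -24 mm in the clamp frame, its housing out to x = -71 mm; the steel jaw faces it, at x = +24 mm with the lever at 0. Value: how far the sprung pad is pressed in, m: 0 free, 0.008 at the end of its travel; 1.5 N per mm. 0.003 is a good nip
- cup_a: loose mixing cup with a blue lid, 85 mm wide, 105 mm high; origin under it
- cup_b: loose mixing cup with a blue lid, 90 mm wide, 110 mm high; origin under it
- tin_a: loose paint tin, 92 mm diameter, 100 mm high; origin under it
- tin_b: loose paint tin, 80 mm diameter, 90 mm high; origin under it
- spray: loose spray bottle, 54 mm diameter, 190 mm high; origin under it
Mind the look-alikes: they are no part of the job. What is shaped like the wheel but pink or red is not meant.

How it is judged:
On the way, in this order (a step that is already met when the one before it is completed fails the run):
1. the wheel stands on its rim on the open end of the runway, let go and at rest (y of wheel in the frame of clamp between -0.325 and -0.215 m and x of wheel in the frame of clamp between -0.03 and 0.03 m and height (world z) of wheel below 0.055 m and angle between wheel's own x axis and vertical between 1.31 and 1.83 rad and contact force between wheel and the fingers below 0.05 N and linear speed of wheel below 0.03 m/s), for 0.2 s.
2. rolling on its rim along the runway: a quarter-turn position comes by (y of wheel in the frame of clamp between -0.205 and 0.02 m and x of wheel in the frame of clamp between -0.04 and 0.04 m and height (world z) of wheel below 0.055 m and angle between wheel's own x axis and vertical between 1.31 and 1.83 rad and (angle between wheel's own y axis and vertical below 0.3 rad or angle between wheel's own y axis and vertical above 2.84159 rad or angle between wheel's own y axis and vertical between 1.2708 and 1.8708 rad)).
3. it has rolled an eighth of a turn further (y of wheel in the frame of clamp between -0.205 and 0.02 m and x of wheel in the frame of clamp between -0.04 and 0.04 m and height (world z) of wheel below 0.055 m and angle between wheel's own x axis and vertical between 1.31 and 1.83 rad and (angle between wheel's own y axis and vertical between 0.485398 and 1.0854 rad or angle between wheel's own y axis and vertical between 2.05619 and 2.65619 rad)).
4. it has rolled an eighth of a turn further (all of step 2).
5. it has rolled an eighth of a turn further (all of step 3).
At the end, for the whole second after the job is handed in: The wheel stands upright (within 15 degrees) on the runway in the clamp bay, its centre within 12 mm of the bay centre along the runway, at rest and let go, nipped by the jaw so that the sprung pad is pressed in 0.8 to 5.5 mm (y of wheel in the frame of clamp between -0.012 and 0.012 m and x of wheel in the frame of clamp between -0.016 and 0.012 m and height (world z) of wheel below 0.055 m and angle between wheel's own x axis and vertical between 1.31 and 1.83 rad and value of joint pad between 0.0008 and 0.0055 m and linear speed of wheel below 0.02 m/s and contact force between wheel and the fingers below 0.05 N and contact force between clamp and the arm below 0.05 N); the robot touches nothing.
It fails at once if the wheel tips more than 35 degrees from upright (angle between wheel's own x axis and vertical below 0.96 rad or angle between wheel's own x axis and vertical above 2.18 rad).
It fails at once if the pad is driven to the end of its travel (over 7 mm) (value of joint pad above 0.007 m).
It fails at once if a cup, tin or the spray bottle is knocked over (angle between any of cup_a, cup_b, tin_a, tin_b, spray's own z axis and vertical above 0.6 rad).
It also fails if it takes over 70 s, if anything falls off the work surface, if the arm or the gripper's body presses on something with over 40 N, if the wrist force passes 120 N, or if a joint passes its speed limit or range.

ROBOT

A 6-joint arm with a two-finger parallel gripper is mounted at the origin on the work surface. World frame = base frame: x ahead of the robot, y to its left, z up, the work surface at z = 0. Lengths are in m, angles in rad, forces in N, time in s.
With the tool pointing down it reaches from about 0.35 to 0.975 m from the base axis. Payload 17.4 kg.
Tool frame: the origin (TCP) lies at the very end of the fingers, on their centre line; the grasp point (between the pads) lies 19 mm behind it; z points along the fingers, y is the line along which they close (so a half turn about z gives the same grasp; the last joint's range is limited). The gripper opens to 85 mm and grips with 20 to 120 N. Pads are 22 mm wide; open, the fingers measure 114 mm over their backs; the gripper's body (76 mm by 85 mm) begins 54 mm behind the grasp point. The pads swing forward as they close: fully open they stand 13 mm farther back than shut.
Start: joints at [1.14, 0.116, 1.442, -0, 1.584, -0.038], TCP at [0.258, 0.624, 0.194] pointing down, gripper open.
Joint ranges: [-2.83, 2.83], [-0.83, 2.19], [0.07, 2.5], [-1.14, 4.28], [0.01, 3], [-2.97, 2.97]. Speed limits (rad/s): [1.89, 1.89, 2.22, 3.14, 3.14, 3.14].

INTERFACE

Orientations are given as a 3x3 rotation matrix whose columns are the frame's x, y, z axes.
In Python, from plant import readout, imaging, bot gives the robot as it stands.
- The arm moves only by the shell command python3 -m pendant 'ROWS' [OPENING]. ROWS is a JSON object whose one key "rows" holds one flat list of numbers, 4 for each row, row after row: the shift along the tool's x, y, z in mm, then the turn about the tool's z in degrees. A call has 1 to 5 rows; each row is the pose to reach, as a shift and turn from the pose commanded when the call began, along the tool's axes at that moment; what a row does not reach only later rows make up. A row lasts 1/8 s, in which the tool goes at most 62.5 mm and 10.7 degrees, less where a joint would pass 70% of its speed; a pose out of reach is approached as far as the arm can. A call with a gripper value outside its range is refused whole. OPENING is the opening, from 0 (shut) to 1 (fully open), set as the call begins (- or left out, the last holds). The fingers move at their own pace and stop on an object; the grip force is fixed at half the most. Time passes only in rows, so rows that repeat a pose let the fingers close. It gives the time, the measured TCP pose, the force, the opening and the grip force at its end, in the units of the state.
- readout.observe(): the state, without advancing time (a new reading comes with each control period).
- imaging.get_image(name): name is "scene" or "top" or "wrist"; returns the picture (384x512x3 uint8, red, green, blue); there is no depth.
- imaging.get_calibration(name): a dict with "vertical_fov" (degrees; the focal length in pixels is half the picture's height over the tangent of half this angle, whatever the lens; pixels are square), "cx", "cy" (the principal point, pixels), "position" and "rotation" of the camera in the world; the wrist camera has in their place "tool_from_camera" (4x4, takes a point from camera to tool coordinates, whose origin is the TCP and whose axes are the flange's). Camera axes: x right, y down, z forward; pixel columns grow to the right and rows downward; lengths in m; the calibration is good to about 2 mm. The wrist camera is an equidistant fisheye: a pixel r from the principal point sees the ray r / f radians off the axis. A picture is of the moment at which its call begins: read the wrist's pose just before it. get_calibration takes no time and is no camera call.
- bot.job_done(): hands the job in; it is judged then, once.
The state is a dict: "t": time; "joint_positions": joint angles; "qvel": joint speeds; "tau": joint torques, N m; "eef_pos": TCP position; "orientation": TCP orientation; "ft_force": force on the tool from outside, world axes, zero at the start; "torque": the same for the moment, N m; "grip_width": finger opening in m; "grip_force": force on a finger pad.
Only numpy, scipy, OpenCV 4.12 (cv2) and the standard library are available. Lean on these libraries where they do the work, as an engineer would, in place of code of your own. Each camera call takes 0.05 s, during which the arm holds its last target. There are 200 camera calls.

## Working session

There is one attempt and no reset: what is moved stays moved. The work goes in short steps, Python scripts to look and compute and a shell command to move; the robot and the scene stay as the last step left them, time stands still between calls to the robot, and variables do not carry over. Pictures are saved under pics/ and viewed, at most 10 in all, crops included, and the job is handed in when it is done.

```bash
mkdir -p pics; ls; python3 - <<'E'
from plant import readout, imaging, bot
import cv2,json
s=readout.observe();print(s)
for n in ("scene","top"):
    c=imaging.get_calibration(n);print(n,c)
    im=imaging.get_image(n);cv2.imwrite(f"pics/{n}.png",cv2.cvtColor(im,cv2.COLOR_RGB2BGR))
print(imaging.get_calibration("wrist"))
E
```

```text
pics
{'t': 0.0, 'joint_positions': array([ 1.14018224e+00,  1.16470572e-01,  1.44227055e+00,  2.21549665e-05,
        1.58400318e+00, -3.78077105e-02]), 'qvel': array([-2.93453532e-05, -7.51381560e-04, -2.42637094e-04, -8.89408390e-04,
        3.77919221e-05, -8.78856992e-04]), 'tau': array([ 1.55465979e-03, -7.31977558e+01, -6.32500863e+01,  5.07052789e-05,
        6.24999142e-03,  1.21665732e-05]), 'eef_pos': array([0.25828515, 0.62337189, 0.19286931]), 'orientation': array([[-9.23838560e-01,  3.82782007e-01, -5.00862910e-04],
       [ 3.82782329e-01,  9.23837980e-01, -1.03726860e-03],
       [ 6.56684240e-05, -1.14999020e-03, -9.99999337e-01]]), 'ft_force': array([ 0.39260111, -0.47697075, -0.1571419 ]), 'torque': array([ 0.02594797, -0.0430526 ,  0.02046582]), 'grip_force': 0.0, 'grip_width': 0.08567459776524118}
scene {'vertical_fov': 48.73840826924003, 'cx': 253.35935878911707, 'cy': 189.6176099779776, 'position': array([1.24445207, 0.12475086, 1.02846018]), 'rotation': array([[-0.20100402,  0.74349512, -0.63781846],
       [ 0.97956494,  0.14785927, -0.13634577],
       [-0.00706504, -0.65219065, -0.75802206]])}
top {'vertical_fov': 48.27642765540676, 'cx': 258.03467013502063, 'cy': 188.91191836842592, 'position': array([ 0.33237321, -0.03471592,  1.5267471 ]), 'rotation': array([[ 0.01513917, -0.99512132,  0.09749031],
       [-0.99984161, -0.01597882, -0.00783771],
       [ 0.00935726, -0.09735621, -0.99520561]])}
{'vertical_fov': 65.70646984690485, 'cx': 251.2036190276103, 'cy': 195.5333273301153, 'tool_from_camera': array([[ 2.31204304e-04, -9.59930532e-01, -2.80237971e-01,
         7.15682516e-02],
       [ 9.99999804e-01,  5.88769664e-05,  6.23350433e-04,
         3.70430043e-04],
       [-5.81873551e-04, -2.80238060e-01,  9.59930357e-01,
        -1.81842126e-01],
       [ 0.00000000e+00,  0.00000000e+00,  0.00000000e+00,
         1.00000000e+00]])}
```

View pics/top.png

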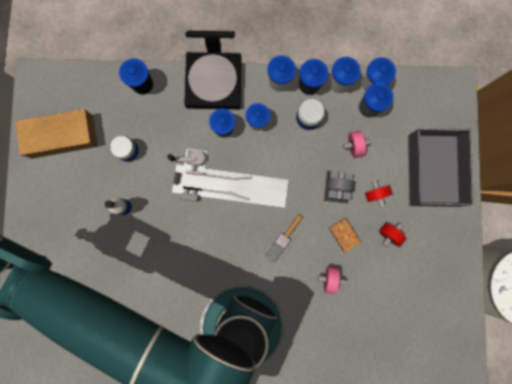

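View pics/scene.png

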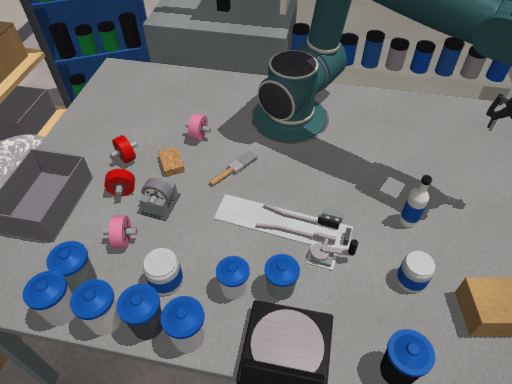

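The top view shows the runway running from its open end at (288,190) to the bay near (190,183). The knob is at about (170,157) and the grey wheel in its rack at (340,187). Next I enlarge this area.

```bash
cat > h.py <<'E'
import numpy as np,cv2
from plant import readout, imaging
def ray(n,u,v,cal=None):
    c=cal or imaging.get_calibration(n); f=192/np.tan(np.radians(c["vertical_fov"]/2))
    if n!="wrist":
        d=c["rotation"]@np.array([(u-c["cx"])/f,(v-c["cy"])/f,1]);return np.array(c["position"]),d
def plane(n,u,v,z):
    p,d=ray(n,u,v);return p+d*(z-p[2])/d[2]
def proj(n,P):
    c=imaging.get_calibration(n); f=192/np.tan(np.radians(c["vertical_fov"]/2))
    q=c["rotation"].T@(np.array(P)-c["position"]);return q[:2]/q[2]*f+[c["cx"],c["cy"]]
def tri(a,b):
    A=[];y=[]
    for n,u,v in (a,b):
        p,d=ray(n,u,v);d=d/np.linalg.norm(d);M=np.eye(3)-np.outer(d,d);A.append(M);y.append(M@p)
    return np.linalg.lstsq(np.vstack(A),np.hstack(y),rcond=None)[0]
def wproj(P,s):
    c=imaging.get_calibration("wrist"); f=192/np.tan(np.radians(c["vertical_fov"]/2))
    T=np.array(c["tool_from_camera"]);q=s["orientation"].T@(np.array(P)-s["eef_pos"]);q=T[:3,:3].T@(q-T[:3,3])
    r=np.hypot(q[0],q[1]);th=np.arctan2(r,q[2]);return q[:2]/r*th*f+[c["cx"],c["cy"]]
def wplane(u,v,z,s):
    c=imaging.get_calibration("wrist"); f=192/np.tan(np.radians(c["vertical_fov"]/2))
    T=np.array(c["tool_from_camera"]);a=np.array([u-c["cx"],v-c["cy"]]);r=np.linalg.norm(a);th=r/f
    d=np.r_[a/r*np.sin(th),np.cos(th)];R=s["orientation"];d=R@(T[:3,:3]@d);p=R@T[:3,3]+s["eef_pos"]
    return p+d*(z-p[2])/d[2]
def save(n,name):
    s=readout.observe();im=imaging.get_image(n);cv2.imwrite(f"pics/{name}.png",cv2.cvtColor(im,cv2.COLOR_RGB2BGR));return im,s
E
python3 - <<'E'
import cv2,numpy as np
a=cv2.imread("pics/top.png")[140:215,165:365];b=cv2.imread("pics/scene.png")[170:275,130:365]
a=cv2.resize(a,(800,300),interpolation=cv2.INTER_CUBIC);b=cv2.resize(b,(670,300),interpolation=cv2.INTER_CUBIC)
b=cv2.copyMakeBorder(b,0,0,0,130,0)
cv2.imwrite("pics/crop.png",np.vstack([a,b]))
t=cv2.imread("pics/top.png").astype(int)
m=((t.min(2)>170)).astype(np.uint8);n,l,st,ce=cv2.connectedComponentsWithStats(m)
for i in range(1,n):
    if st[i][4]>300:print(st[i],ce[i],cv2.boxPoints(cv2.minAreaRect(np.argwhere(l==i)[:,::-1].astype(np.float32))))
E
```

```text
[300 100  23  22 417] [311.14388489 110.49640288] [[300. 100.]
 [322. 100.]
 [322. 121.]
 [300. 121.]]
[110 136  22  21 345] [120.35942029 146.00289855] [[106.80002 141.6    ]
 [125.20001 132.4    ]
 [134.20001 150.4    ]
 [115.80002 159.6    ]]
[ 172  163  116   44 2766] [234.15835141 185.9967462 ] [[171.45392 191.95918]
 [175.6453  161.5718 ]
 [288.56595 177.14705]
 [284.37457 207.53444]]
[492 254  20  68 994] [503.18410463 286.90342052] [[492. 254.]
 [511. 254.]
 [511. 321.]
 [492. 321.]]
```

View pics/crop.png

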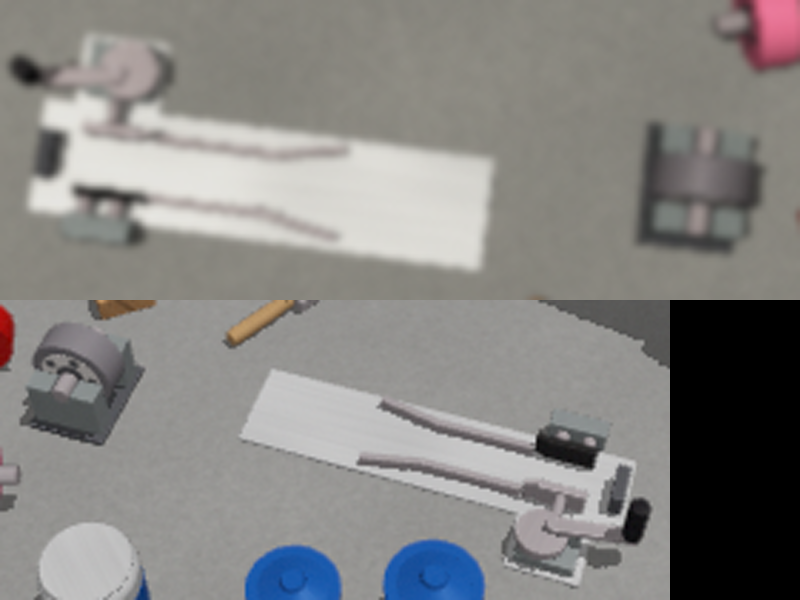

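The crop shows the plate corners at (494,158), (481,269), (42,98) and (28,211). The axle ends are near (708,127) and (697,232), and the knob near (25,70).

```bash
python3 - <<'E'
from h import *
t=cv2.imread("pics/top.png");g=cv2.resize(t[140:215,165:365],(800,300),interpolation=cv2.INTER_CUBIC)
T=lambda u,v:((u+.5)/4+165-.5,(v+.5)/4+140-.5)
S=lambda u,v:(u*235/670+130,(v-300)*105/300+170)
np.set_printoptions(precision=4,suppress=True)
for z,pts in ((.004,[(494,158),(481,269),(42,98),(28,211)]),(.0,[]),):
    for p in pts:print(p,plane("top",*T(*p),z))
for p in [(272,370),(241,438),(635,462)]:print("scene",p,plane("scene",*S(*p),.004))
for z in (.058,.068):
  for p in [(708,127),(697,232)]:print("axle",z,plane("top",*T(*p),z))
print("disc mid z.103",plane("top",*T(706,180),.103), plane("top",*T(650,172),.058),plane("top",*T(758,182),.058))
print("axle tip scene z58",plane("scene",*S(64,384),.058))
print("rack base", [plane("top",*T(*p),0.061) for p in [(655,124),(752,133),(745,240),(650,233)]])
print("knob top",tri(("top",*T(18,65)),("scene",*S(637,503))), plane("top",*T(18,65),.088),plane("scene",*S(637,503),.088))
print("pivot",plane("top",*T(130,68),.036))
E
```

```text
(494, 158) [ 0.5185 -0.1539  0.004 ]
(481, 269) [ 0.4189 -0.1432  0.004 ]
(42, 98) [0.566  0.2518 0.004 ]
(28, 211) [0.4642 0.2608 0.004 ]
scene (272, 370) [ 0.4196 -0.1421  0.004 ]
scene (241, 438) [ 0.5171 -0.1514  0.004 ]
scene (635, 462) [0.4669 0.258  0.004 ]
axle 0.058 [ 0.5419 -0.335   0.058 ]
axle 0.058 [ 0.4506 -0.3251  0.058 ]
axle 0.068 [ 0.5405 -0.3329  0.068 ]
axle 0.068 [ 0.4498 -0.3231  0.068 ]
disc mid z.103 [ 0.4907 -0.3239  0.103 ] [ 0.5019 -0.2846  0.058 ] [ 0.4947 -0.378   0.058 ]
axle tip scene z58 [ 0.5238 -0.3359  0.058 ]
rack base [array([ 0.5434, -0.2885,  0.061 ]), array([ 0.5369, -0.3724,  0.061 ]), array([ 0.4441, -0.3658,  0.061 ]), array([ 0.4488, -0.2841,  0.061 ])]
knob top [0.5803 0.2534 0.0931] [0.5811 0.2573 0.088 ] [0.5773 0.2513 0.088 ]
pivot [0.5891 0.1695 0.036 ]
```

```bash
cat >> h.py <<'E'
B=np.array([.5074,.191]);YD=np.array([.1142,.9935]);XD=np.array([.9935,-.1142])
def go(x,y,z,yaw=-6.56):
    "shift (mm) and turn (deg) to TCP target; yaw = world angle of tool y"
    s=readout.observe();R=s["orientation"];d=R.T@(np.array([x,y,z])-s["eef_pos"])*1000
    a=np.degrees(np.arctan2(R[1,1],R[0,1]))-yaw;a=(a+90)%180-90
    print("go",d.round(1),"turn",round(a,1),"at",s["eef_pos"].round(4),"t",round(s["t"],2))
def cl(x,y):return B+XD*x+YD*y
E
python3 -m pendant '{"rows":[0,0,-50,10, 0,0,-100,20, 0,0,-150,30, -45,-60,-150,40, -90,-120,-150,50]}' 1
python3 -c "
from h import *
go(.495,-.329,.25)"
```

```text
t: 0.72
eef_pos: [0.2896, 0.5014, 0.3433]
orientation: [[-0.296, 0.955, -0.0], [0.955, 0.296, -0.0], [-0.0, -0.0, -1.0]]
ft_force: [1.3, -0.3, -0.5]
grip_width: 0.0853
grip_force: 0.0
go [-854.   -49.6   93.6] turn 23.8 at [0.2896 0.5014 0.3433] t 0.72
```

```bash
python3 -m pendant '{"rows":[-60,-3,0,8, -120,-7,0,16, -180,-10,0,24, -240,-14,0,24, -300,-17,0,24]}'
python3 -c "
from h import *
go(.495,-.329,.25)"
```

```text
t: 1.35
eef_pos: [0.3632, 0.2095, 0.3434]
orientation: [[0.113, 0.994, 0.0], [0.994, -0.113, 0.0], [0.0, 0.0, -1.0]]
ft_force: [1.7, -0.1, 0.4]
grip_width: 0.0854
grip_force: 0.0
go [-520.2  191.7   93.5] turn 0.1 at [0.3632 0.2095 0.3434] t 1.35
```

```bash
python3 -m pendant '{"rows":[-56,20,0,0, -112,40,0,0, -168,60,0,0, -224,80,0,0, -280,100,0,0]}'
python3 -m pendant '{"rows":[-50,19,15,0, -100,38,30,0, -150,57,45,0, -200,76,70,0, -236,91,93,0]}'
python3 -m pendant '{"rows":[0,0,0,0, 0,0,0,0]}'
python3 -c "
from h import *
go(.495,-.329,.25)
im,s=save('wrist','w1')
go(.495,-.329,.25)"
```

```text
t: 1.98
eef_pos: [0.4309, -0.0803, 0.3436]
orientation: [[0.114, 0.994, 0.0], [0.994, -0.114, -0.0], [0.0, 0.0, -1.0]]
ft_force: [0.9, 1.1, -0.0]
grip_width: 0.0856
grip_force: 0.0
t: 2.6
eef_pos: [0.4946, -0.3251, 0.2491]
orientation: [[0.114, 0.993, -0.001], [0.993, -0.114, 0.0], [0.0, -0.001, -1.0]]
ft_force: [0.2, 0.7, 0.8]
grip_width: 0.0852
grip_force: 0.0
t: 2.85
eef_pos: [0.4946, -0.3228, 0.2508]
orientation: [[0.113, 0.994, -0.0], [0.994, -0.113, 0.0], [0.0, -0.0, -1.0]]
ft_force: [-0.3, 0.2, 0.4]
grip_width: 0.0856
grip_force: 0.0
go [-6.1  1.1  0.8] turn 0.0 at [ 0.4946 -0.3228  0.2508] t 2.85
go [-6.4  1.   1.4] turn 0.1 at [ 0.4947 -0.3225  0.2514] t 2.9
```

View pics/w1.png

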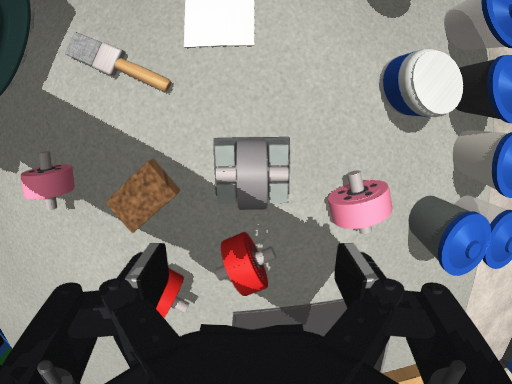

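The wrist view shows the wheel upright and aligned with the tool. Its disc is centred at about (252.5,173) and the axle runs from (215,173) to (290,173).

```bash
python3 - <<'E'
from h import *
s=readout.observe()
for p in [(215,173.5),(290,173.5)]:print(wplane(*p,.06,s))
print("disc",wplane(236.5,168,.095,s),wplane(269,168,.095,s))
a=(wplane(236.5,168,.095,s)+wplane(269,168,.095,s))/2
for p in [(185,48),(254,44.5)]:print("plate",wplane(*p,.004,s))
c=(wplane(215,173.5,.06,s)+wplane(290,173.5,.06,s))/2;print(c)
go(c[0],c[1],.073)
E
```

```text
[ 0.44749416 -0.32477451  0.06      ]
[ 0.54356108 -0.33566609  0.06      ]
disc [ 0.47845963 -0.3143509   0.095     ] [ 0.51586562 -0.31858724  0.095     ]
plate [ 0.41893038 -0.14500032  0.004     ]
plate [ 0.51779502 -0.15445477  0.004     ]
[ 0.49552762 -0.3302203   0.06      ]
go [ -7.5   1.5 178.4] turn 0.1 at [ 0.4947 -0.3225  0.2514] t 2.9
```

```bash
python3 -m pendant '{"rows":[-8,1,45,0, -8,1,90,0, -8,1,130,0, -8,1,160,0, -8,1,178,0]}'
python3 -m pendant '{"rows":[0,0,0,0, 0,0,0,0]}'
python3 -m pendant '{"rows":[0,0,0,0, 0,0,0,0, 0,0,0,0, 0,0,0,0, 0,0,0,0]}' 0.2
python3 -c "
from h import *
go(.4955,-.3302,.073)"
```

```text
t: 3.52
eef_pos: [0.4948, -0.3303, 0.0722]
orientation: [[0.112, 0.994, 0.0], [0.994, -0.112, -0.0], [-0.0, 0.0, -1.0]]
ft_force: [0.9, -0.8, 0.8]
grip_width: 0.0855
grip_force: 0.0
t: 3.78
eef_pos: [0.4954, -0.3314, 0.0743]
orientation: [[0.113, 0.994, 0.002], [0.994, -0.113, -0.001], [-0.001, 0.002, -1.0]]
ft_force: [0.2, 0.2, 0.8]
grip_width: 0.0855
grip_force: 0.0
t: 4.4
eef_pos: [0.4947, -0.3311, 0.0726]
orientation: [[0.113, 0.994, -0.0], [0.994, -0.113, 0.0], [0.0, -0.0, -1.0]]
ft_force: [1.0, -0.1, -0.5]
grip_width: 0.0171
grip_force: 0.0
go [ 1.   0.7 -0.4] turn 0.1 at [ 0.4947 -0.3311  0.0726] t 4.4
```

```bash
python3 -c "
from h import *
im,s=save('wrist','w2')
im=cv2.imread('pics/w2.png');t,_=save('scene','s2');a=cv2.imread('pics/s2.png')[90:240,90:260]
cv2.imwrite('pics/c2.png',np.hstack([cv2.resize(im,(400,300)),cv2.resize(a,(340,300))]))"
```

```text
(no output)
```

View pics/c2.png

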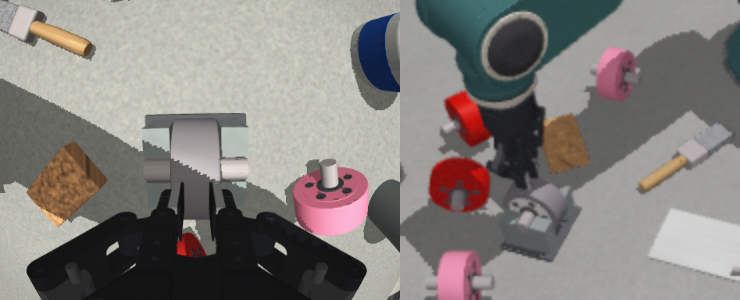

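```bash
python3 -c "
from h import *
s=readout.observe();print(s['eef_pos'],s['joint_positions'],s['grip_width'])
k=300/384
for o in ([0,0,0],[0,.009,0],[0,-.009,0],[0,0,-.019]):
  P=s['eef_pos']+s['orientation']@np.array(o);print(o,wproj(P,s)*k)
for P in ([.4955,-.3302,.103],[.4955,-.375,.058],[.4955,-.2857,.058]):print(P,wproj(P,s)*k, proj('scene',P))
print(proj('scene',s['eef_pos']))
"
```

```text
[ 0.49475388 -0.33110573  0.07257257] [-6.32625670e-01  2.42783583e-03  1.75877567e+00  2.77445575e-06
  1.38045281e+00 -5.19079702e-01] 0.016868038732574305
[0, 0, 0] [196.47585216 174.11907421]
[0, 0.009, 0] [207.17791036 174.10575053]
[0, -0.009, 0] [185.7727955  174.10221489]
[0, 0, -0.019] [196.49757249 183.21971387]
[0.4955, -0.3302, 0.103] [197.4025523  188.36698722] [154.81586893 182.60540214]
[0.4955, -0.375, 0.058] [202.32423121 210.10461662] [143.49827832 190.34200816]
[0.4955, -0.2857, 0.058] [191.30787633 118.03638882] [171.65593632 194.75825258]
[156.48441484 189.15564268]
```

The left half (wrist) shows the fingertips near (185,185) and (213,185). The right half (scene) shows the fingers ending above the wheel's rim, so they may have closed above it. I'll zoom in to check.

```bash
python3 -c "
from h import *
im=cv2.imread('pics/w2.png')[140:300,180:330];a=cv2.imread('pics/s2.png')[140:220,110:200]
cv2.imwrite('pics/c3.png',np.hstack([cv2.resize(im,(375,400),interpolation=2),cv2.resize(a,(425,400),interpolation=2)]))"
```

```text
(no output)
```

View pics/c3.png

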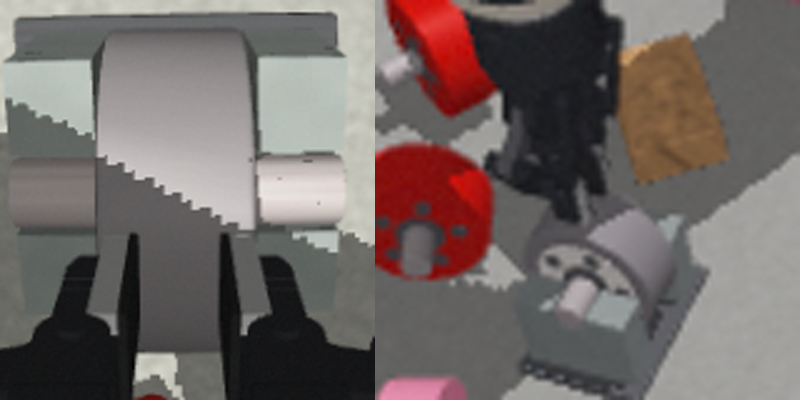

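The zoom confirms the fingertips are at the top of the rim, at z about 0.10, so they sit roughly 28 mm behind the reported TCP. I'll reopen the gripper and go lower, watching the force.

```bash
python3 -m pendant '{"rows":[1,0,0,0, 1,0,0,0, 1,0,0,0, 1,0,0,0]}' 1
python3 -m pendant '{"rows":[0,0,6,0, 0,0,12,0, 0,0,18,0, 0,0,18,0]}'
python3 -m pendant '{"rows":[0,0,4,0, 0,0,8,0, 0,0,12,0, 0,0,12,0]}'
python3 -c "
from h import *
im,s=save('wrist','w3')
print(s['ft_force'])
im=cv2.imread('pics/w3.png');t,_=save('scene','s3');a=cv2.imread('pics/s3.png')[120:220,100:210]
cv2.imwrite('pics/c4.png',np.hstack([cv2.resize(im,(440,330)),cv2.resize(a,(360,330),interpolation=2)]))"
```

```text
t: 5.0
eef_pos: [0.4949, -0.3301, 0.0727]
orientation: [[0.113, 0.994, 0.0], [0.994, -0.113, -0.0], [-0.0, 0.0, -1.0]]
ft_force: [-0.3, 0.5, -0.0]
grip_width: 0.0848
grip_force: 0.0
t: 5.5
eef_pos: [0.4945, -0.3299, 0.0538]
orientation: [[0.113, 0.994, -0.001], [0.994, -0.113, 0.001], [0.001, -0.001, -1.0]]
ft_force: [-0.2, 0.2, 0.3]
grip_width: 0.0854
grip_force: 0.0
t: 6.0
eef_pos: [0.4947, -0.33, 0.0422]
orientation: [[0.113, 0.994, -0.001], [0.994, -0.113, 0.0], [0.0, -0.001, -1.0]]
ft_force: [-0.6, -0.9, 0.1]
grip_width: 0.0855
grip_force: 0.0
[-0.6008374  -0.89171918  0.11691046]
```

View pics/c4.png

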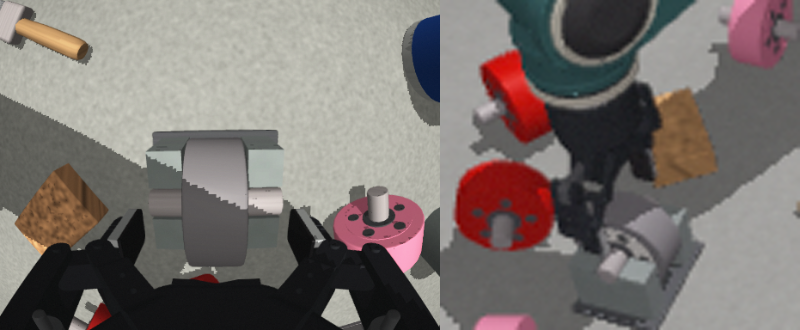

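No block contact at TCP z 0.042, and the wrist view shows the fingers at (130,220) and (300,220) straddling the disc. Closing now.

```bash
python3 -m pendant '{"rows":[0,0,0,0, 0,0,0,0, 0,0,0,0, 0,0,0,0, 0,0,0,0]}' 0.2
python3 -m pendant '{"rows":[0,0,-3,0, 0,0,-8,0, 0,0,-20,0, 0,0,-40,0, 0,0,-60,0]}'
python3 -c "
from h import *
s=readout.observe()
z=s['eef_pos'][2];c=cl(0,-.27);go(*c,z)"
```

```text
t: 6.72
eef_pos: [0.4951, -0.3303, 0.043]
orientation: [[0.113, 0.994, 0.001], [0.994, -0.113, -0.0], [-0.0, 0.001, -1.0]]
ft_force: [0.3, -0.2, 4.0]
grip_width: 0.035
grip_force: 60.8
t: 7.35
eef_pos: [0.4951, -0.3302, 0.1046]
orientation: [[0.113, 0.994, 0.001], [0.994, -0.113, -0.001], [-0.0, 0.001, -1.0]]
ft_force: [0.4, -0.2, -3.9]
grip_width: 0.0348
grip_force: 60.2
go [ 2.493e+02 -4.700e+01 -2.000e-01] turn 0.1 at [ 0.4951 -0.3302  0.1046] t 7.35
```

```bash
python3 -m pendant '{"rows":[45,-9,0,0, 95,-18,0,0, 145,-27,0,0, 200,-38,0,0, 249,-47,0,0]}'
python3 -m pendant '{"rows":[0,0,20,0, 0,0,40,0, 0,0,52,0, 0,0,60,0, 0,0,65,0]}'
python3 -m pendant '{"rows":[0,0,1,0, 0,0,2,0, 0,0,3,0, 0,0,3,0]}'
python3 -c "
from h import *
s=readout.observe()
z=s['eef_pos'][2];c=cl(0,-.27);go(*c,.033)"
```

```text
t: 7.98
eef_pos: [0.4763, -0.0758, 0.1042]
orientation: [[0.113, 0.994, 0.002], [0.994, -0.113, -0.0], [-0.0, 0.002, -1.0]]
ft_force: [0.9, 0.5, -4.8]
grip_width: 0.035
grip_force: 60.5
t: 8.6
eef_pos: [0.4764, -0.0779, 0.0372]
orientation: [[0.114, 0.993, -0.0], [0.993, -0.114, 0.0], [0.0, -0.0, -1.0]]
ft_force: [-0.6, -0.0, -3.8]
grip_width: 0.035
grip_force: 60.6
t: 9.1
eef_pos: [0.4764, -0.0774, 0.0347]
orientation: [[0.113, 0.994, 0.0], [0.994, -0.113, -0.0], [-0.0, 0.0, -1.0]]
ft_force: [1.1, 0.0, -4.4]
grip_width: 0.0352
grip_force: 60.6
go [0.2 0.1 1.7] turn 0.1 at [ 0.4764 -0.0774  0.0347] t 9.1
```

```bash
for i in 1 2 ; do python3 -m pendant '{"rows":[0,0,1,0, 0,0,1,0]}' | grep -E "ft|eef"; done
```

```text
eef_pos: [0.4766, -0.0774, 0.034]
ft_force: [-2.3, -0.3, 1.7]
eef_pos: [0.4767, -0.0775, 0.034]
ft_force: [-6.9, 0.9, 13.8]
```

```bash
python3 -m pendant '{"rows":[0,0,-1,0, 0,0,-1,0]}' | grep -E "ft|eef"
python3 -m pendant '{"rows":[0,0,0,0, 0,0,0,0, 0,0,0,0, 0,0,0,0, 0,0,0,0]}' 1
python3 -m pendant '{"rows":[0,0,-15,0, 0,0,-35,0, 0,0,-60,0, 0,0,-80,0, 0,0,-80,0]}' 
python3 -c "
from h import *
im,s=save('wrist','w5')
im=cv2.imread('pics/w5.png');t,_=save('scene','s5');a=cv2.imread('pics/s5.png')[170:270,190:370]
cv2.imwrite('pics/c5.png',np.vstack([cv2.resize(im,(440,330)),cv2.resize(a,(440,244),interpolation=2)]))
c=cl(0,-.27);go(*c,.033)"
```

```text
eef_pos: [0.4766, -0.0774, 0.034]
ft_force: [-2.5, 0.7, 5.2]
t: 10.48
eef_pos: [0.4764, -0.0774, 0.0336]
orientation: [[0.113, 0.994, -0.0], [0.994, -0.113, -0.0], [-0.0, -0.0, -1.0]]
ft_force: [0.1, -0.1, 0.2]
grip_width: 0.0853
grip_force: 0.0
t: 11.1
eef_pos: [0.4773, -0.0776, 0.1159]
orientation: [[0.113, 0.994, 0.003], [0.994, -0.113, -0.001], [-0.0, 0.003, -1.0]]
ft_force: [0.0, -0.3, -0.4]
grip_width: 0.0856
grip_force: 0.0
go [ 0.2  0.3 80.4] turn 0.1 at [ 0.4763 -0.0774  0.1134] t 11.2
```

View pics/c5.png

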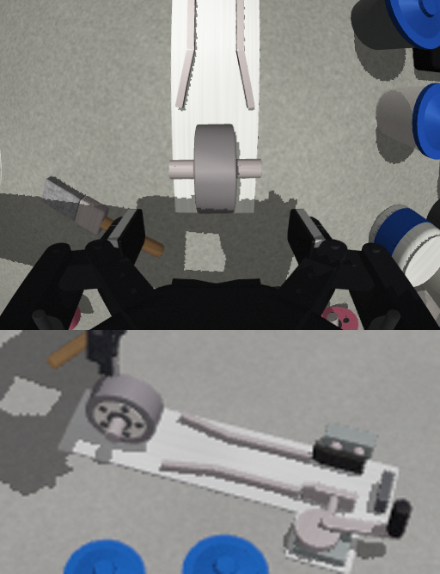

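The wheel stands centred on the open end, at (215,169) in the wrist picture, with nothing near it. I'll set the opening to about 0.62, go behind the axle and push both axle stubs.

```bash
python3 -c "
from h import *
s=readout.observe();k=512/440
a=wplane(170*k,169*k,.051,s);b=wplane(261*k,169*k,.051,s);m=(a+b)/2;q=m[:2]-B;print(m,'clamp',q@XD,q@YD)"
python3 -m pendant '{"rows":[-25,0,0,0, -50,0,0,0, -50,0,35,0, -50,0,70,0, -50,0,90,0]}' 0.62
python3 -m pendant '{"rows":[0,0,6,0, 0,0,12,0, 0,0,13,0]}'
python3 -c "
from h import *
im,s=save('wrist','w6')
im=cv2.imread('pics/w6.png');t,_=save('scene','s6');a=cv2.imread('pics/s6.png')[160:260,190:310]
cv2.imwrite('pics/c6.png',np.hstack([cv2.resize(im,(440,330)),cv2.resize(a,(360,300),interpolation=2)[:,:],]) if 0 else np.hstack([cv2.resize(im,(440,330)),cv2.resize(a,(360,330),interpolation=2)]))
go(*cl(0,-.315),.010)"
```

```text
[ 0.4756477  -0.07783181  0.051     ] clamp -0.0008453203724719978 -0.27071051540337604
t: 11.82
eef_pos: [0.4696, -0.1268, 0.0211]
orientation: [[0.113, 0.994, -0.003], [0.994, -0.113, 0.001], [0.001, -0.003, -1.0]]
ft_force: [0.0, -0.4, -0.5]
grip_width: 0.0529
grip_force: 0.0
t: 12.2
eef_pos: [0.471, -0.1271, 0.0111]
orientation: [[0.113, 0.994, 0.001], [0.994, -0.113, -0.0], [-0.0, 0.001, -1.0]]
ft_force: [0.4, -0.2, 1.0]
grip_width: 0.0534
grip_force: 0.0
go [ 5.2 -0.2  1.2] turn 0.1 at [ 0.4711 -0.1272  0.0112] t 12.3
```

View pics/c6.png

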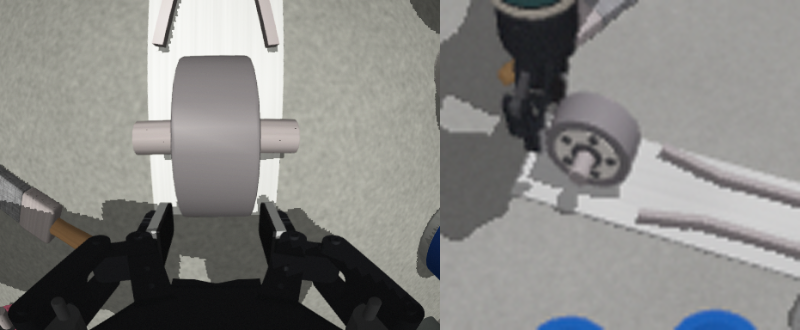

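The fingers straddle the disc line behind the axle. In the scene crop the near fingertip is at (533,150). I'll work out its height from that.

```bash
python3 -c "
from h import *
s=readout.observe()
for z in (.01,.03,.04,.05,.06):
  for o in (.027,.035):
    P=[*(s['eef_pos'][:2]+XD*o),z];print(z,o,proj('scene',P).round(1))
# wrist tips: near top edge of pads at (160..172,205),(262..275,205) of 440 wide
k=512/440
for z in (.03,.04,.05,.06):
  P=s['eef_pos']+s['orientation']@np.array([.011,.0265,s['eef_pos'][2]-z]);print('w',z,wproj(P,s)/k)
"
```

```text
0.01 0.027 [222.8 213.2]
0.01 0.035 [221.8 215.2]
0.03 0.027 [222.4 209.1]
0.03 0.035 [221.4 211.2]
0.04 0.027 [222.2 207.1]
0.04 0.035 [221.2 209.1]
0.05 0.027 [222. 205.]
0.05 0.035 [221. 207.]
0.06 0.027 [221.7 202.8]
0.06 0.035 [220.8 204.9]
w 0.03 [254.80541349 186.49605983]
w 0.04 [256.99934881 191.84838206]
w 0.05 [259.43780968 197.82813565]
w 0.06 [262.16025141 204.54338064]
```

```bash
python3 -m pendant '{"rows":[4,0,6,0, 8,0,11,0, 14,0,11,0, 20,0,11,0, 24,0,11,0]}'
python3 -m pendant '{"rows":[4,0,0,0, 8,0,0,0, 13,0,0,0, 19,0,0,0, 25,0,0,0]}'
python3 -m pendant '{"rows":[6,0,0,0, 12,0,0,0, 18,0,0,0, 24,0,0,0, 30,0,0,0]}'
python3 - <<'E'
from h import *
im,s=save('wrist','w7')
im=cv2.imread('pics/w7.png');t,_=save('scene','s7');a=cv2.imread('pics/s7.png')[160:260,190:370]
cv2.imwrite('pics/c7.png',np.hstack([cv2.resize(im,(380,285)),cv2.resize(a,(420,285),interpolation=2)]))
q=s['eef_pos'][:2]-B;print(q@XD,q@YD,s['eef_pos'][2],s['ft_force'])
E
```

```text
t: 12.92
eef_pos: [0.4736, -0.1028, -0.0002]
orientation: [[0.113, 0.994, 0.0], [0.994, -0.113, -0.0], [-0.0, 0.0, -1.0]]
ft_force: [-0.2, -0.2, 0.4]
grip_width: 0.0529
grip_force: 0.0
t: 13.55
eef_pos: [0.4763, -0.078, -0.0004]
orientation: [[0.113, 0.994, 0.0], [0.994, -0.113, -0.0], [-0.0, 0.0, -1.0]]
ft_force: [0.8, 0.4, -0.6]
grip_width: 0.0531
grip_force: 0.0
t: 14.18
eef_pos: [0.4797, -0.0482, -0.0004]
orientation: [[0.113, 0.994, -0.0], [0.994, -0.113, -0.0], [-0.0, -0.0, -1.0]]
ft_force: [-0.6, 0.5, 0.2]
grip_width: 0.0525
grip_force: 0.0
-0.00017782317176305226 -0.2407964991328422 -0.00038273145061229474 [-0.64196446  0.45121147  0.21681354]
```

View pics/c7.png

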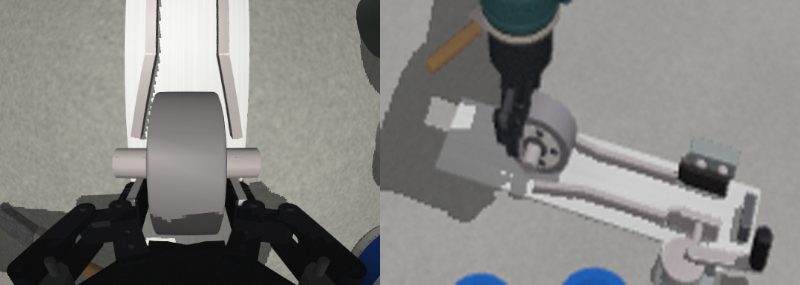

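The wheel is rolling ahead of the fingers, upright and straight, entering the kerbs. Its axle is at row 163 in the wrist picture. That was my last picture, so from here I measure numerically.

```bash
python3 - <<'E'
from h import *
s=readout.observe();k=512/380
im=cv2.imread('pics/w7.png')
for r in range(185,255,5):print(r,[int(im[r,c].mean()) for c in (156,160,164,340,344)], im[r,344])
a=wplane(113*k,163*k,.052,s);b=wplane(260*k,163*k,.052,s);m=(a+b)/2;q=m[:2]-B;print(m,'clamp',q@XD,q@YD,(b-a))
E
python3 -m pendant '{"rows":[6,0,0,0, 12,0,0,0, 18,0,0,0, 24,0,0,0, 30,0,0,0]}' |grep -E 'ft|eef'
python3 -m pendant '{"rows":[6,0,0,0, 12,0,0,0, 18,0,0,0, 24,0,0,0, 30,0,0,0]}' |grep -E 'ft|eef'
python3 -m pendant '{"rows":[6,0,0,0, 12,0,0,0, 18,0,0,0, 24,0,0,0, 30,0,0,0]}' |grep -E 'ft|eef'
python3 - <<'E'
from h import *
im,s=save('wrist','w8')
g=im.astype(int)
for c in (156,164,344):print(c,[int(g[r,c].mean()) for r in range(185,265,4)])
q=s['eef_pos'][:2]-B;print(q@XD,q@YD,s['eef_pos'][2],s['t'])
E
```

```text
185 [154, 157, 156, 158, 159] [153 162 164]
190 [151, 151, 154, 157, 161] [155 164 164]
195 [158, 155, 160, 162, 159] [154 162 163]
200 [126, 95, 95, 83, 81] [79 80 86]
205 [151, 149, 148, 135, 135] [131 135 141]
210 [171, 171, 171, 158, 157] [152 156 164]
215 [184, 184, 184, 169, 169] [164 167 176]
220 [182, 182, 182, 176, 177] [172 175 185]
225 [180, 180, 180, 180, 180] [175 178 188]
230 [159, 160, 161, 163, 161] [157 160 168]
235 [137, 138, 140, 145, 147] [142 146 153]
240 [148, 150, 149, 152, 151] [146 154 154]
245 [151, 159, 160, 140, 79] [76 81 81]
250 [151, 155, 153, 85, 83] [79 85 85]
[ 0.48202845 -0.02636788  0.052     ] clamp -0.00038322219290386206 -0.2188524221266695 [ 0.09526115 -0.0107937   0.        ]
eef_pos: [0.4831, -0.0183, -0.0004]
ft_force: [-0.5, -0.7, 0.8]
eef_pos: [0.4865, 0.0114, -0.0004]
ft_force: [0.4, 0.1, 0.4]
eef_pos: [0.4899, 0.0412, -0.0004]
ft_force: [0.5, -0.4, 0.3]
156 [147, 160, 159, 144, 113, 151, 164, 186, 189, 189, 174, 156, 143, 109, 155, 154, 150, 150, 145, 151]
164 [149, 149, 156, 159, 111, 151, 164, 183, 191, 190, 176, 138, 144, 111, 158, 155, 151, 149, 131, 18]
344 [149, 154, 152, 151, 91, 133, 147, 160, 168, 177, 174, 161, 149, 125, 146, 75, 75, 76, 78, 76]
-0.0002967973029327185 -0.1507798436231248 -0.0003945153884963373 16.15
```

```bash
for i in 1; do
python3 -m pendant '{"rows":[6,0,0,0, 12,0,0,0, 18,0,0,0, 24,0,0,0, 30,0,0,0]}' |grep -E 'ft|eef'
python3 -m pendant '{"rows":[6,0,0,0, 12,0,0,0, 18,0,0,0, 24,0,0,0, 30,0,0,0]}' |grep -E 'ft|eef'
python3 -m pendant '{"rows":[6,0,0,0, 12,0,0,0, 18,0,0,0, 24,0,0,0, 30,0,0,0]}' |grep -E 'ft|eef'
done
python3 - <<'E'
from h import *
im,s=save('wrist','w9')
g=im.astype(int)
for c in (156,164,344):print(c,[int(g[r,c].mean()) for r in range(185,265,4)])
q=s['eef_pos'][:2]-B;print(q@XD,q@YD,s['eef_pos'][2],s['t'])
E
```

```text
eef_pos: [0.4933, 0.071, -0.0004]
ft_force: [-0.2, -0.7, -0.6]
eef_pos: [0.4967, 0.1009, -0.0004]
ft_force: [-0.8, 0.1, 0.3]
eef_pos: [0.5001, 0.1306, -0.0004]
ft_force: [0.1, -0.2, 0.4]
156 [153, 154, 128, 89, 123, 155, 181, 206, 225, 210, 190, 177, 145, 121, 167, 163, 158, 162, 162, 160]
164 [47, 46, 80, 160, 124, 155, 178, 204, 223, 213, 191, 179, 148, 124, 160, 158, 163, 164, 145, 22]
344 [196, 230, 230, 159, 99, 138, 160, 173, 182, 179, 184, 184, 160, 140, 158, 82, 80, 83, 79, 80]
-0.00035328753041531744 -0.060807711536912105 -0.00040728604755508463 18.075
```

```bash

python3 -m pendant '{"rows":[5,0,0,0, 10,0,0,0, 15,0,0,0, 20,0,0,0, 25,0,0,0]}' |grep -E 'ft|eef'
python3 -m pendant '{"rows":[3,0,0,0, 6,0,0,0, 9,0,0,0, 10,0,0,0]}' |grep -E 'ft|eef'
python3 -m pendant '{"rows":[2,0,0,0, 3,0,0,0, 3,0,0,0]}' |grep -E 'ft|eef'
python3 - <<'E'
from h import *
im,s=save('wrist','w10')
g=im.astype(int)
for c in (156,164,344):print(c,[int(g[r,c].mean()) for r in range(185,265,4)])
q=s['eef_pos'][:2]-B;print(q@XD,q@YD,s['eef_pos'][2],s['t'])
E
```

```text
eef_pos: [0.5029, 0.1554, -0.0004]
ft_force: [-0.4, -0.5, -0.1]
eef_pos: [0.504, 0.1652, -0.0004]
ft_force: [-0.2, -0.2, 0.5]
eef_pos: [0.5044, 0.1681, -0.0004]
ft_force: [-0.2, -0.4, -0.3]
156 [164, 164, 143, 150, 171, 193, 194, 210, 201, 190, 172, 144, 133, 155, 154, 155, 156, 158, 173, 168]
164 [66, 47, 81, 147, 167, 194, 194, 209, 202, 191, 175, 147, 99, 126, 132, 142, 149, 154, 138, 21]
344 [207, 197, 84, 124, 158, 179, 183, 196, 196, 189, 180, 158, 112, 67, 83, 99, 103, 83, 81, 86]
-0.00038790997025557735 -0.0231429807000708 -0.00038888675761432345 19.625
```

```bash

for i in 1 2 3; do python3 -m pendant '{"rows":[1,0,0,0, 1,0,0,0, 1,0,0,0]}' |grep -E 'ft|eef'; done
python3 - <<'E'
from h import *
im,s=save('wrist','w11')
g=im.astype(int)
for c in (156,164,344):print(c,[int(g[r,c].mean()) for r in range(185,265,4)])
q=s['eef_pos'][:2]-B;print(q@XD,q@YD,s['eef_pos'][2],s['t'])
m=(wplane(152,213,.051,s)+wplane(350,213,.051,s))/2;q=m[:2]-B;print(q@YD)
E
```

```text
eef_pos: [0.5045, 0.169, -0.0004]
ft_force: [0.5, -0.5, 0.4]
eef_pos: [0.5046, 0.17, -0.0004]
ft_force: [0.3, 0.5, 0.2]
eef_pos: [0.5047, 0.171, -0.0004]
ft_force: [-0.1, 0.0, -0.1]
156 [165, 165, 165, 162, 137, 159, 187, 195, 204, 208, 195, 187, 158, 124, 156, 156, 157, 159, 159, 151]
164 [72, 59, 50, 47, 139, 158, 189, 195, 204, 210, 197, 190, 159, 127, 134, 140, 148, 155, 141, 23]
344 [205, 198, 130, 87, 114, 142, 172, 185, 193, 202, 189, 188, 172, 142, 84, 108, 120, 96, 84, 81]
-0.0003818613299547322 -0.02018118415833212 -0.00038706433541210034 20.8
0.004687860483924783
```

```bash

python3 -m pendant '{"rows":[-10,0,0,0, -25,0,0,0, -40,0,0,0, -40,0,-30,0, -40,0,-70,0]}' |grep -E 'ft|eef'
python3 -m pendant '{"rows":[0,0,-40,0, 0,0,-90,0, 20,0,-130,0, 50,30,-160,0, 80,70,-180,0]}' |grep -E 'ft|eef'
python3 -m pendant '{"rows":[0,0,0,0, 0,0,0,0, 0,0,0,0]}' 0.5|grep -E 'ft|eef'
python3 - <<'E'
from h import *
im,s=save('wrist','w12');top,_=save('top','t12');sc,_=save('scene','s12')
q=s['eef_pos'][:2]-B;print('tcp clamp',q@XD,q@YD,s['eef_pos'][2],s['t'])
def C(P):q=P[:2]-B;return np.array([q@XD,q@YD]).round(4)
for th in (0,.2):pass
print('pred knob px',wproj([*cl(.065,.0725),.088],s),'pivot px',wproj([*cl(.074,0),.034],s))
for n,im_ in (('wrist',im),('scene',sc)):
  m=(im_.max(2)<60).astype(np.uint8);k,l,st,ce=cv2.connectedComponentsWithStats(m)
  p=wproj([*cl(.065,.0725),.07],s) if n=='wrist' else proj('scene',[*cl(.065,.0725),.07])
  for i in range(1,k):
    if st[i][4]>25 and np.hypot(*(ce[i]-p))<60:
      print(n,st[i],ce[i].round(1),C(wplane(*ce[i],.07,s)) if n=='wrist' else C(plane('scene',*ce[i],.063)))
E
```

```text
eef_pos: [0.4995, 0.13, 0.0697]
ft_force: [2.7, -0.2, 0.4]
eef_pos: [0.5797, 0.2027, 0.2521]
ft_force: [-0.1, -0.3, 0.6]
eef_pos: [0.5781, 0.2019, 0.2495]
ft_force: [0.2, 0.4, 0.2]
tcp clamp 0.06899110737963739 0.01893606751682157 0.24947726170845794 22.475
pred knob px [247.94153756 126.87796041] pivot px [255.02319526 177.87230978]
wrist [240 119  16  18 188] [248.  128.5] [0.0649 0.0696]
wrist [209 147   6  16  37] [211.1 153.4] [0.0193 0.0392]
scene [348 240   9  15  97] [352.4 247.1] [0.0649 0.0697]
```

```bash
python3 - <<'E'
from h import *
np.set_printoptions(precision=4,suppress=True)
s=readout.observe();im=cv2.imread('pics/w12.png');top=cv2.imread('pics/t12.png')
def C(P):q=P[:2]-B;return np.array([q@XD,q@YD]).round(4)
hsv=cv2.cvtColor(top,cv2.COLOR_BGR2HSV);m=cv2.inRange(hsv,(100,150,60),(130,255,255))
k,l,st,ce=cv2.connectedComponentsWithStats(m)
for i in range(1,k):
  if st[i][4]>200:print('blue',ce[i].round(),C(plane('top',*ce[i],.107)))
roi=cv2.cvtColor(im,cv2.COLOR_BGR2GRAY)[135:225,205:320]
big=cv2.resize(roi,None,fx=3,fy=3,interpolation=2)
c=cv2.HoughCircles(big,cv2.HOUGH_GRADIENT,1.5,15,param1=80,param2=30,minRadius=18,maxRadius=75)
if c is not None:
  for a in c[0][:8]:
    u,v=a[0]/3+205,a[1]/3+135;print(u.round(1),v.round(1),a[2]/3,C(wplane(u,v,.034,s)))
h=cv2.cvtColor(im,cv2.COLOR_BGR2HSV)
for v in range(125,225,6):print(v,' '.join('%3d'%int(im[v,u].mean()) for u in range(216,316,4)))
E
```

```text
blue [281.  70.] [ 0.4092 -0.2655]
blue [134.  72.] [0.3319 0.233 ]
blue [346.  71.] [ 0.4338 -0.4857]
blue [380.  85.] [ 0.4004 -0.6053]
blue [313.  73.] [ 0.4098 -0.3759]
blue [258. 115.] [ 0.2405 -0.2056]
blue [222. 121.] [ 0.2047 -0.089 ]
260.8 185.8 18.1 [ 0.0823 -0.0107]
228.2 168.2 20.85 [0.0378 0.0139]
223.8 163.8 24.700003 [0.0317 0.0202]
260.8 180.2 23.049997 [ 0.0822 -0.0029]
237.2 159.2 24.15 [0.0502 0.0263]
226.2 190.2 18.65 [ 0.0344 -0.0172]
231.2 181.8 22.5 [ 0.0416 -0.005 ]
255.8 186.8 23.049997 [ 0.0754 -0.0122]
125 187 186 185 181 185 179  70  59  56  49 127 182 192 184 185 178 180 181 177 174 182 173 181 174 179
131 224 223 234 235 237 221  50  42  41  38  80 187 186 173 185 182 186 185 181 186 179 177 173 176 177
137 102 238 250 248 249 249 193 166 114 112  94  94 183 187 179 178 179 184 185 184 180 179 179 179 175
143 100 142 250 248 249 249 172 183 200 111 104 101 160 186 186 187 183 178 182 184 183 183 186 188 180
149 210 212 250 248 248 249 177 170 215 212 211 120 174 183 186 179 173 182 189 185 183 173 178 181 187
155 149 147 249 247 248 247 248 244 213 212 2
[... 502 characters left out ...]
 145 203 203 191 199 173 201 202 203 203 204 186 181 173 180 183 184 176 181
191  97 130 203 145 241 252 243 200 205 205 204 200 200 200 200 201 238 185 177 177 177 179 176 171 177
197 144 103  77 143 240 253 242 199 204 199 199 198 200 199 202 146 232 179 173 180 182 177 177 191 179
203 144 137 199 144 239 239 180 179 176 179 183 202 150 174 175 178 174 180 178 180 172 180 178 182 180
209 143 137 195 183 239 239 179 178 180 175 175 182 180 179 184 181 171 183 187 177 174 183 188 180 178
215 242 238 196 180 239 239 124 172 182 176 178 164  95 176 179 181 174 180 180 182  93 176 182 179 175
221 243 240 196 242 239 239 172 175 177 173 161  96  91 130 175 176 181 177 180 126  94  96 158 179 155
```

```bash
cat >> h.py <<'E'
def knob(th,z,r=.075):
    f=th-.284;c=cl(.074+r*np.sin(f),r*np.cos(f));go(*c,z,-6.56-np.degrees(f))
E
python3 -c "
from h import *
knob(.164,.1);knob(.164,.028)"
```

```text
go [ 55.1  -4.2 149.8] turn -6.8 at [0.5783 0.2023 0.2498] t 22.62
go [ 55.1  -4.2 221.8] turn -6.8 at [0.5783 0.2023 0.2498] t 22.62
```

```bash
python3 -m pendant '{"rows":[30,-4,40,-7, 53,-4,90,-7, 53,-4,130,-7, 53,-4,150,-7, 53,-4,170,-7]}' 0.5 |grep -E 'ft|eef'
python3 -m pendant '{"rows":[0,0,10,0, 0,0,25,0, 0,0,40,0, 0,0,51,0, 0,0,51,0]}' |grep -E 'ft|eef'
python3 -m pendant '{"rows":[0,0,0,0, 0,0,0,0, 0,0,0,0]}' 0.31
python3 -c "
from h import *
for t in (.3,.45,.6,.75,.9,1.05,1.2,1.35,1.5): print(t);knob(t,.028)"
```

```text
eef_pos: [0.5812, 0.2558, 0.0799]
ft_force: [-0.2, -0.1, -0.1]
eef_pos: [0.5804, 0.2557, 0.0276]
ft_force: [-0.5, -0.9, -0.4]
t: 24.25
eef_pos: [0.581, 0.256, 0.029]
orientation: [[-0.009, 1.0, 0.001], [1.0, 0.009, 0.0], [0.0, 0.001, -1.0]]
ft_force: [0.2, 0.6, -1.3]
grip_width: 0.0264
grip_force: 0.0
0.3
go [0.9 9.7 1. ] turn 8.0 at [0.581 0.256 0.029] t 24.25
0.45
go [-1.5 20.7  1. ] turn 16.6 at [0.581 0.256 0.029] t 24.25
0.6
go [-5.5 31.2  1. ] turn 25.2 at [0.581 0.256 0.029] t 24.25
0.75
go [-11.  41.   1.] turn 33.8 at [0.581 0.256 0.029] t 24.25
0.9
go [-18.   49.8   1. ] turn 42.3 at [0.581 0.256 0.029] t 24.25
1.05
go [-26.1  57.5   1. ] turn 50.9 at [0.581 0.256 0.029] t 24.25
1.2
go [-35.4  63.9   1. ] turn 59.5 at [0.581 0.256 0.029] t 24.25
1.35
go [-45.5  68.9   1. ] turn 68.1 at [0.581 0.256 0.029] t 24.25
1.5
go [-56.2  72.3   1. ] turn 76.7 at [0.581 0.256 0.029] t 24.25
```

```bash
python3 -m pendant '{"rows":[1,10,0,8, -1,18,0,14, -4,27,0,22, -8,35,0,28, -11,41,0,34]}' 
python3 - <<'E'
from h import *
im,s=save('wrist','w13')
sc,_=save('scene','s13')
p=proj('scene',[*cl(.074+.075*np.sin(.466),.075*np.cos(.466)),.05]);print(p)
for t in (.85,1.0,1.1,1.2,1.3): print(t);knob(t,.028)
E
```

```text
t: 24.88
eef_pos: [0.622, 0.2453, 0.0287]
orientation: [[0.555, 0.832, -0.0], [0.832, -0.555, 0.0], [-0.0, -0.0, -1.0]]
ft_force: [-3.4, -1.0, 0.6]
grip_width: 0.0264
grip_force: 0.9
[347.81101898 262.59226313]
0.85
go [-0.3  7.2  0.7] turn 5.4 at [0.6223 0.2451 0.0287] t 24.98
1.0
go [-2.2 18.3  0.7] turn 14.0 at [0.6223 0.2451 0.0287] t 24.98
1.1
go [-4.3 25.5  0.7] turn 19.7 at [0.6223 0.2451 0.0287] t 24.98
1.2
go [-7.2 32.4  0.7] turn 25.4 at [0.6223 0.2451 0.0287] t 24.98
1.3
go [-10.8  39.    0.7] turn 31.2 at [0.6223 0.2451 0.0287] t 24.98
```

Force is 3.4 N against the motion, so the lever is being led. I'll continue to about 1.25 rad, then measure.

```bash
python3 -m pendant '{"rows":[0,7,0,5, -2,18,0,14, -4,25,0,20, -7,32,0,25, -9,36,0,28]}' 
python3 - <<'E'
from h import *
for t in (1.3,1.4,1.5): print(t);knob(t,.028)
for n in ('wrist','scene'):
  im,s=save(n,'x14'+n)
q=s['eef_pos'][:2]-B;print(q@XD,q@YD)
E
```

```text
t: 25.6
eef_pos: [0.6471, 0.2182, 0.0288]
orientation: [[0.879, 0.478, 0.0], [0.478, -0.879, 0.001], [0.001, -0.0, -1.0]]
ft_force: [1.4, 4.7, -0.1]
grip_width: 0.0264
grip_force: 1.4
1.3
go [-0.3  4.1  0.8] turn 3.3 at [0.6471 0.2182 0.0288] t 25.6
1.4
go [-1.1 11.5  0.8] turn 9.0 at [0.6471 0.2182 0.0288] t 25.6
1.5
go [-2.6 18.9  0.8] turn 14.8 at [0.6471 0.2182 0.0288] t 25.6
0.13583347435621718 0.04264705106153966
```

```bash
python3 -m pendant '{"rows":[0,4,0,3, -1,11,0,9, -3,19,0,15, -3,19,0,15]}' 
python3 -m pendant '{"rows":[0,0,-30,0, 0,0,-70,0, 0,0,-120,0, 0,0,-160,0, 0,0,-160,0]}' 1 | grep -E "ft|eef"
python3 - <<'E'
from h import *
go(*cl(.069,.019),.25)
E
```

```text
t: 26.2
eef_pos: [0.6533, 0.1997, 0.0287]
orientation: [[0.972, 0.236, 0.0], [0.236, -0.972, -0.0], [0.0, 0.0, -1.0]]
ft_force: [-0.3, -0.6, 0.6]
grip_width: 0.0262
grip_force: 0.0
eef_pos: [0.6543, 0.2003, 0.1927]
ft_force: [0.2, 0.7, -0.3]
go [-73.3 -19.7 -57.7] turn -69.7 at [0.6543 0.2003 0.1927] t 26.82
```

```bash
python3 -m pendant '{"rows":[-20,-5,-20,-10, -40,-10,-40,-20, -55,-15,-58,-30, -65,-18,-58,-40, -73,-20,-58,-50]}' | grep -E "ft|eef"
python3 -m pendant '{"rows":[0,0,0,-10, 0,0,0,-20, 0,0,0,-20, 0,0,0,-20]}' | grep -E "ft|eef"
python3 - <<'E'
from h import *
def C(P):q=P[:2]-B;return np.array([q@XD,q@YD]).round(4)
im,s=save('wrist','w15');sc,_=save('scene','s15')
print('tcp',C(s['eef_pos']),s['eef_pos'][2])
for th in (1.3,1.4,1.5,1.6):
  f=th-.284;P=[*cl(.074+.075*np.sin(f),.075*np.cos(f)),.07];print(th,wproj(P,s).round(1),proj('scene',P).round(1))
f=1.45-.284;K=[*cl(.074+.075*np.sin(f),.075*np.cos(f)),.07]
for n,i_ in (('wrist',im),('scene',sc)):
  m=(i_.max(2)<60).astype(np.uint8);k,l,st,ce=cv2.connectedComponentsWithStats(m)
  p=wproj(K,s) if n=='wrist' else proj('scene',K)
  for i in range(1,k):
    if st[i][4]>25 and np.hypot(*(ce[i]-p))<60:print(n,st[i],ce[i].round(1),C(wplane(*ce[i],.07,s)) if n=='wrist' else C(plane('scene',*ce[i],.063)))
g=im.astype(int).mean(2)
a,b=wproj([*cl(-.052,.002),.055],s),wproj([*cl(.04,.002),.055],s);print('axle pred',a,b)
for dv in (-4,0,4):
  v=int(round((a[1]+b[1])/2))+dv;print(v,[(u,int(g[v,u])) for u in range(int(a[0])-14,int(b[0])+24,2)])
for x in (-.04,-.049,-.055,.03,.037,.043,.046):print(x,wproj([*cl(x,.002),.055],s).round(1))
E
```

```text
eef_pos: [0.577, 0.2023, 0.2458]
ft_force: [0.7, 0.7, -0.1]
eef_pos: [0.5776, 0.2022, 0.2461]
ft_force: [0.6, -0.5, -1.0]
tcp [0.0684 0.0192] 0.24608056263474995
1.3 [307.9 154. ] [336.4 265.3]
1.4 [310.6 159.3] [333.6 265.8]
1.5 [312.7 164.8] [330.8 266.1]
1.6 [314.2 170.4] [327.9 266. ]
wrist [301 152  22  22 320] [311.7 162.3] [0.143  0.0292]
scene [327 260   9  15  94] [331.1 267.2] [0.1432 0.0275]
axle pred [160.92277758 181.28324594] [229.43963978 180.76087009]
177 [(146, 165), (148, 169), (150, 163), (152, 170), (154, 163), (156, 162), (158, 163), (160, 199), (162, 200), (164, 200), (166, 201), (168, 201), (170, 200), (172, 192), (174, 178), (176, 178), (178, 180), (180, 178), (182, 181), (184, 180), (186, 181), (188, 183), (190, 184), (192, 183), (194, 184), (196, 184), (198, 182), (200, 171), (202, 61), (204, 96), (206, 62), (208, 93), (210, 194), (212, 194), (214, 194), (216, 192), (218, 193), (220, 192), (222, 191), (224, 193), (226, 193), (228, 106), (230, 101), (232, 175), (234, 136), (236, 127), (238, 195), (240, 195), (242, 192), (244, 199), (246, 194), (248, 199), (25
[... 758 characters left out ...]
(160, 154), (162, 154), (164, 155), (166, 156), (168, 157), (170, 158), (172, 155), (174, 162), (176, 162), (178, 161), (180, 163), (182, 163), (184, 164), (186, 165), (188, 165), (190, 168), (192, 167), (194, 169), (196, 167), (198, 167), (200, 166), (202, 59), (204, 72), (206, 38), (208, 74), (210, 164), (212, 165), (214, 165), (216, 165), (218, 166), (220, 166), (222, 167), (224, 169), (226, 169), (228, 107), (230, 138), (232, 136), (234, 195), (236, 197), (238, 197), (240, 193), (242, 194), (244, 196), (246, 196), (248, 194), (250, 198), (252, 184)]
-0.04 [169.5 181.2]
-0.049 [163.  181.3]
-0.055 [158.8 181.3]
0.03 [221.7 180.8]
0.037 [227.1 180.8]
0.043 [231.8 180.8]
0.046 [234.1 180.7]
```

The lever is at about 1.45 rad. The wheel's centre is about 8.5 mm towards the pad, which means the pad is pressed in about 2.5 mm, and the wheel is against the stop. The robot is clear, so I'm handing in.

```bash
python3 -c "
from plant import bot
print(bot.job_done())"
```

```text
the job is handed in; nothing more can be done
None
```

I handed the job in at about 28 s, but got no verdict back: by my measurements the wheel was set down, rolled upright to the end stop and nipped with the lever at about 1.45 rad (pad pressed in about 2.5 mm), with nothing seen knocked over.

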